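Change the keyed head on a torque-cell stand

TASK

Change over the torque-cell stand by swapping the two steel heads: the flat-topped platen that is on the stand goes into the storage nest, and the head with the slim arbor that is in the nest goes on the stand (the bare mat is free for putting one aside). Turn the arbor head's knurled collar until its hidden keyways drop over the spindle's cross pin, then push it fully home against the spring and finish while still gripping it and holding it pushed home. Leave everything else on the bench where it is.

Things in the scene. Friction and masses are not known exactly. Their poses are not given: they have to be found in the camera images.
- seat (a point): (All sizes in mm.) Centre of the flat steel seat ring, 58 diameter, on top of the fixed torque-cell stand (flange 104 diameter, 12 high; blue cell 66 diameter); 42 above the bench, z up. On this axis stands a spindle, 20 diameter, 24 above the seat, its top 5 tapered; around it a brass ejector ring, 40 diameter, 7 above the seat when free.
- pin_top (a point): Point on the spindle axis, level with the top of the cross pin, 15 above the seat. The round pin, 5 thick, runs level through the spindle, each end reaching 17 from the axis. Its direction about z differs every time and is not measured (it does not follow this point's x or y axis); the platen covers it at first.
- ejector (a joint): Downward travel in m of the sprung brass ejector ring in the stand: 0 when free (7 mm above the seat), 0.007 when pressed flush with the seat. The spring pushes back with 4 N at first, rising to 10 N when flush.
- head_center (a point): Centre, half-way up (26 above the underside), of the arbor head: loose, steel, about 0.26 kg, 52 tall. Knurled collar 50 diameter up to 38 above the underside, then a slim arbor 14 diameter, 14 tall. z up. Grip it by the collar. It stands in the nest at first. When home this point is 26 above the seat; if let go, the spring lifts it.
- head_mouth (a point): Centre of the arbor head's underside: mouth of its blind bore, 24 diameter, 28 deep. Four hidden keyways run up the bore wall along this point's +x, -x, +y, -y; each takes a pin end with 7 degrees of play either way. The underside rides on the pin, 15 above the seat, until a turn of at most 90 degrees lines them up; then it meets the ejector 7 above the seat, and is home flat on the seat.
- platen_center (a point): Centre, half-way up (26 above the underside), of the platen head: loose, steel, about 0.26 kg, 52 tall. Knurled collar 50 diameter up to 38 above the underside, then a flat disc 42 diameter, 14 tall. z up. Grip it by the collar. At first it stands on the seat over the spindle; its plain bore, 41 diameter, 32 deep, clears pin and ejector: it lifts straight off.
- nest_floor (a point): Centre of the floor of the storage nest, a fixed grey plate 90 square with a round recess 58 diameter and 4 deep; the floor is 8 above the bench. z up. The arbor head stands in it at first.
- mat_top (a point): Centre of the top of a bare grey rubber mat, fixed, 130 square, 3 thick, empty at first. z up.
- screwdriver: A screwdriver lying on the bench, 170 long, along its own x; origin on its underside. To be left alone.
- hexkey: A bent hex key lying flat, 118 long (along its x), 8 thick; origin under the long arm. To be left alone.
- caliper: A digital caliper lying flat, 210 long (along its y), 12 thick; origin under its middle. To be left alone.
- springtray: An open grey tray of small springs, 110 (x) by 150 (y), 30 high; origin under its centre. To be left alone.
- weight: A round brass check weight, 48 diameter, 56 tall; origin under its centre. To be left alone.
- oil: A small white oil bottle, 44 diameter, 110 tall, upright; origin under its centre. To be left alone.
- gauge: A plain steel setting ring, 60 diameter, 16 high, lying flat; origin under its centre. To be left alone.

How it is judged (in metres and radians):
On the way:
1. the platen stands upright in the storage nest, let go (horizontal distance between platen_center and nest_floor below 0.007 m and z of platen_center in the frame of nest_floor between 0.023 and 0.029 m and angle between platen_center's own z axis and vertical below 0.06 rad and contact force between the fingers and platen below 0.1 N and linear speed of platen below 0.02 m/s), for 0.2 s.
At the end, for the whole second after the job is handed in: Platen in the nest: within 7 mm of its centre, on the floor, upright, still, not touched. Arbor head keyed and pushed home: underside within 2.5 mm of the seat, within 4 mm of its axis, upright, ejector pressed over 5 mm, the fingers still holding it (all of step 1 and horizontal distance between head_center and seat below 0.004 m and z of head_center in the frame of seat between 0.022 and 0.0285 m and angle between head_center's own z axis and vertical below 0.06 rad and value of joint ejector above 0.005 m and contact force between the fingers and head above 1 N and linear speed of head below 0.02 m/s); the arm keeps its last pose, push and grip.
It fails at once if another thing on the bench is moved more than 20 mm (distance of any of screwdriver, hexkey, caliper, springtray, weight, oil, gauge from where it was at the start of the episode above 0.02 m).
It also fails if it takes over 72 s, if anything falls off the work surface, if the arm or the gripper's body presses on something with over 40 N, if the wrist force passes 120 N, or if a joint passes its speed limit or range.

ROBOT

A 7-joint arm with a two-finger parallel gripper is mounted at the origin on the work surface. World frame = base frame: x ahead of the robot, y to its left, z up, the work surface at z = 0. Lengths are in mm, angles in rad, forces in N, time in s.
With the tool pointing down it reaches from about 425 to 875 mm from the base axis. Payload 9.9 kg.
Tool frame: the origin (TCP) lies on the mounting face of the last link; the fingertips stand 173 mm ahead of it and the grasp point (between the pads) lies 155 mm ahead of it; z points along the fingers, y is the direction in which the jaws open and shut (so a half turn about z gives the same grasp; the last joint's range is limited). The gripper opens to 85 mm and grips with 20 to 120 N. Pads are 22 mm wide; open, the fingers measure 114 mm over their backs; the gripper's body (76 mm by 85 mm) begins 54 mm behind the grasp point. The pads swing forward as they close: fully open they stand 13 mm farther back than shut.
Start: joints at [-1.219, 0.576, 0.025, 1.437, -0.015, 1.129, -0.057], TCP at [284.937, 611.919, 404.689] pointing down, gripper open.
Joint ranges: [-2.76, 2.76], [-0.34, 2.15], [-1.52, 1.57], [0.19, 2.46], [-1.09, 4.23], [0.17, 1.99], [-2.82, 2.82]. Speed limits (rad/s): [2.22, 2.22, 3.01, 3.01, 3.14, 3.14, 3.14].

INTERFACE

Orientations are given as a 3x3 rotation matrix whose columns are the frame's x, y, z axes.
In Python, from plant import manip gives the robot as it stands.
- The arm moves only by the shell command python3 -m handwheel 'ROWS' [FORCE]. ROWS is JSON, a list that holds one entry, the list of rows, each a list of 7 numbers: the opening, from 0 (shut) to 1 (fully open), then the shift along the world's x, y, z in mm, then the turn, a rotation vector about the world's x, y, z in rad. A call has 1 to 20 rows; each row is the pose to reach, as a shift and turn from the pose measured when the call began; what a row does not reach only later rows make up. A row lasts 1/8 s, in which the tool goes at most 62.5 mm and 10.7 degrees, less where a joint would pass 70% of its speed; a pose out of reach is approached as far as the arm can. A call with a gripper value outside its range is refused whole. The fingers move at their own pace and stop on an object; FORCE is the grip in N (left out, the last holds). Time passes only in rows, so rows that repeat a pose let the fingers close. It gives the time, the measured TCP pose, the force and the opening at its end, in the units of the state.
- manip.observe(): the state, without advancing time (a new reading comes with each control period).
- manip.grab_frame(name): name is "scene" or "top" or "wrist"; returns the picture (480x640x3 uint8, red, green, blue); there is no depth.
- manip.camera_params(name): a dict with "fx", "fy", "cx", "cy" (pixels), "extrinsics" (4x4, takes a point from camera to world coordinates). Camera axes: x right, y up, looking along -z (the intrinsics and any distortion apply to the point x, -y, -z); pixel columns grow to the right and rows downward; lengths in mm; the calibration is good to about 2 mm. A picture is of the moment at which its call begins: read the wrist's pose just before it. camera_params takes no time and is no camera call; for the wrist camera it gives the pose at the moment of the call.
- manip.hand_in(): hands the job in, once; it reports no verdict.
The state is a dict: "t": time; "joints": joint angles; "qvel": joint speeds; "joint_torque": joint torques, N m; "tcp_pos": TCP position; "tcp_rot": TCP orientation; "force": force on the tool from outside, world axes, zero at the start; "ft_torque": the same for the moment, N m; "width": opening from 0.0 (shut) to 1.0 (fully open).
Only numpy, scipy, OpenCV 4.12 (cv2) and the standard library are available. Lean on these libraries where they do the work, as an engineer would, in place of code of your own. Each camera call takes 0.05 s, during which the arm holds its last target. There are 200 camera calls.

## Working session

There is one attempt and no reset: what is moved stays moved. The work goes in short steps, Python scripts to look and compute and a shell command to move; the robot and the scene stay as the last step left them, time stands still between calls to the robot, and variables do not carry over. Pictures are saved under pics/ and viewed, about 8 in all and at most 12, crops included, and the job is handed in when it is done.

```bash
ls; mkdir -p pics
python3 - <<'E'
from plant import manip
import cv2,numpy as np
s=manip.observe();print(s)
for n in("scene","top"):
    im=manip.grab_frame(n);cv2.imwrite(f"pics/{n}0.png",im[:,:,::-1]);p=manip.camera_params(n);print(n,p)
E
```

```text
pics
{'t': 0.0, 'joints': array([-1.21882845,  0.57651284,  0.02484751,  1.43792236, -0.01499647,
        1.12896249, -0.05650482]), 'qvel': array([-0.00286182,  0.00059947, -0.00259012,  0.00081113,  0.00031298,
        0.00091733, -0.0004471 ]), 'joint_torque': array([ 2.62367539e-03, -7.65762091e+01,  2.25130409e+00, -2.85957885e+01,
        1.54079095e-02,  1.28419593e-02, -1.03715684e-05]), 'tcp_pos': array([284.83523323, 611.77553091, 403.85037783]), 'tcp_rot': array([[-9.06557917e-01,  4.22081013e-01, -6.02064112e-04],
       [ 4.22081433e-01,  9.06556673e-01, -1.50438727e-03],
       [-8.91680619e-05, -1.61793427e-03, -9.99998687e-01]]), 'force': array([-0.21472381, -0.13843139, -0.10073088]), 'ft_torque': array([-0.01768971,  0.0055343 , -0.02413839]), 'width': 0.9980621871460948}
scene {'fx': 443.20419860364166, 'fy': 443.20419860364166, 'cx': 317.69580256491014, 'cy': 243.48343809935804, 'extrinsics': array([[ 6.34596750e-01, -6.67889951e-01,  3.88857272e-01,
         8.96861563e+02],
       [ 7.72755464e-01,  5.40763833e-01, -3.32300270e-01,
        -2.84579089e+02],
       [ 1.16600628e-02,  5.11368253e-01,  8.59282580e-01,
         7.57689168e+02],
       [ 0.00000000e+00,  0.00000000e+00,  0.00000000e+00,
         1.00000000e+00]])}
top {'fx': 493.36852249027294, 'fy': 493.36852249027294, 'cx': 316.1532957781286, 'cy': 237.77461409042732, 'extrinsics': array([[ 3.69866910e-03,  9.96208231e-01, -8.69222629e-02,
         4.76278628e+02],
       [-9.99967433e-01,  4.30808129e-03,  6.82445876e-03,
        -3.32588821e+01],
       [ 7.17305016e-03,  8.68941907e-02,  9.96191722e-01,
         9.75311341e+02],
       [ 0.00000000e+00,  0.00000000e+00,  0.00000000e+00,
         1.00000000e+00]])}
```

View pics/scene0.png

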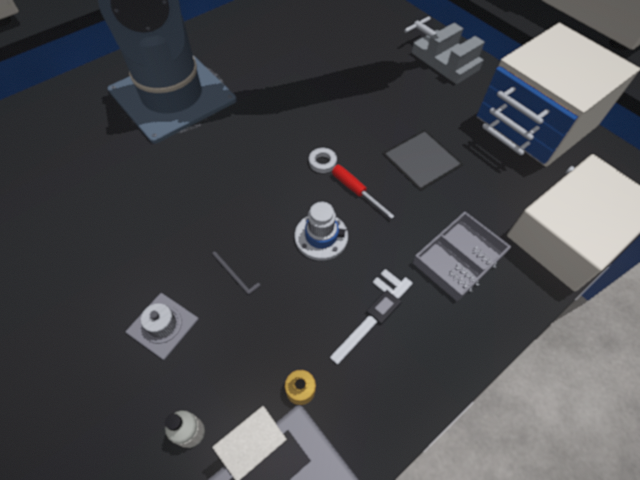

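View pics/top0.png

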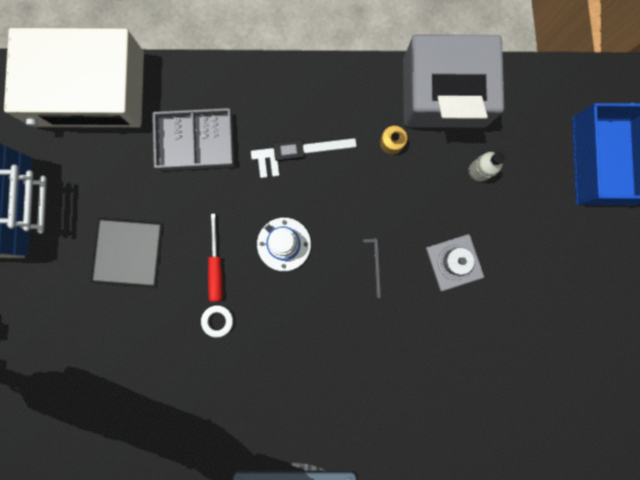

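The scene view shows the platen on the stand (px 321,225), the arbor head in the nest (160,320) and the mat (422,160). In the top view they are at (283,242), (458,262) and (127,253). The arm is out of view to the left.

```bash
cat > h.py <<'E'
import numpy as np,cv2
from plant import manip
def ray(p,u,v):
    E=p["extrinsics"];d=E[:3,:3]@np.array([(u-p["cx"])/p["fx"],-(v-p["cy"])/p["fy"],-1]);return E[:3,3],d/np.linalg.norm(d)
def plane(p,u,v,z):
    o,d=ray(p,u,v);return o+d*(z-o[2])/d[2]
def tri(rs):
    A=sum(np.eye(3)-np.outer(d,d) for o,d in rs);b=sum((np.eye(3)-np.outer(d,d))@o for o,d in rs)
    x=np.linalg.solve(A,b);return x,[np.linalg.norm((np.eye(3)-np.outer(d,d))@(x-o)) for o,d in rs]
def proj(p,X):
    E=p["extrinsics"];c=E[:3,:3].T@(np.asarray(X,float)-E[:3,3]);return p["cx"]+p["fx"]*c[0]/-c[2],p["cy"]-p["fy"]*c[1]/-c[2]
E
python3 - <<'E'
from h import *
T=manip.camera_params("top");S=manip.camera_params("scene")
for n,a,b in(("platen top",(284,239),(321,210)),("arbor",(461,261),(155,315)),("flange",(284,244),(321,238)),("nest",(455,262),(162,325)),("mat",(127,253),(422,160))):
    x,r=tri([ray(T,*a),ray(S,*b)]);print(n,x.round(),np.round(r,1))
for n,(u,v),z in(("stand",(284,244),12),("nest",(455,262),12),("mat",(127,253),3),("gauge",(217,321),16),("sdtip",(213,214),5),("sdend",(215,300),15),("hex",(378,297),8),("hexcorner",(375,240),8),("weight",(394,135),56),("oil",(497,158),110),("cal",(268,176),12),("cal2",(252,155),12)):print(n,plane(T,u,v,z).round())
W=manip.camera_params("wrist");s=manip.observe()
R=s["tcp_rot"];print(W["fx"],W["cx"],W["cy"],R.T@(W["extrinsics"][:3,3]-s["tcp_pos"]),R.T@W["extrinsics"][:3,:3])
E
```

```text
platen top [550.  18. 103.] [0. 0.]
arbor [ 514. -312.   52.] [1.1 1.1]
flange [548.  23.  -1.] [1. 1.]
nest [ 514. -314.    7.] [1. 1.]
mat [530. 335.  -7.] [0.5 0.5]
stand [548.  23.  12.]
nest [ 514. -312.   12.]
mat [529. 332.   3.]
gauge [399. 150.  16.]
sdtip [607. 164.   5.]
sdend [439. 155.  15.]
hex [ 445. -161.    8.]
hexcorner [ 557. -156.    8.]
weight [ 754. -187.   56.]
oil [ 697. -362.  110.]
cal [683.  56.  12.]
cal2 [725.  88.  12.]
377.8444607529432 315.9444095002032 233.7360989788769 [83.62850078 -0.59739974 30.50467355] [[-6.91683864e-04  9.45493375e-01  3.25640600e-01]
 [ 9.99999703e-01  7.64327952e-04 -9.51458642e-05]
 [-3.38855997e-04  3.25640437e-01 -9.45493623e-01]]
```

```bash
python3 -m handwheel '[[[1,25,-28,0,0,0,-0.06],[1,60,-68,0,0,0,-0.14],[1,98,-111,0,0,0,-0.23],[1,136,-154,0,0,0,-0.32],[1,174,-197,0,0,0,-0.41],[1,212,-240,0,0,0,-0.5],[1,237,-268,0,0,0,-0.56],[1,245,-277,0,0,0,-0.576],[1,245,-277,0,0,0,-0.576],[1,245,-277,0,0,0,-0.576]]]' 40
python3 - <<'E'
from h import *
import pickle
p=manip.camera_params("wrist");im=manip.grab_frame("wrist");cv2.imwrite("pics/w_mat.png",im[:,:,::-1]);pickle.dump(p,open("pics/w_mat.pkl","wb"))
E
python3 -m handwheel '[[[1,1,-25,0,0,0,-0.05],[1,3,-65,0,0,0,-0.12],[1,5,-110,0,0,0,-0.2],[1,8,-155,0,0,0,-0.28],[1,11,-200,0,0,0,-0.36],[1,14,-245,0,0,0,-0.43],[1,17,-285,0,0,0,-0.49],[1,18,-305,0,0,0,-0.51],[1,18,-312,0,0,0,-0.52],[1,18,-312,0,0,0,-0.52],[1,18,-312,0,0,0,-0.52]]]'
python3 - <<'E'
from h import *
import pickle
p=manip.camera_params("wrist");im=manip.grab_frame("wrist");cv2.imwrite("pics/w_st1.png",im[:,:,::-1]);pickle.dump(p,open("pics/w_st1.pkl","wb"))
E
python3 -m handwheel '[[[1,-2,-25,0,0,0,-0.05],[1,-5,-65,0,0,0,-0.12],[1,-9,-110,0,0,0,-0.2],[1,-14,-155,0,0,0,-0.28],[1,-18,-200,0,0,0,-0.36],[1,-22,-245,0,0,0,-0.43],[1,-27,-285,0,0,0,-0.49],[1,-33,-325,0,0,0,-0.55],[1,-34,-335,0,0,0,-0.57],[1,-34,-335,0,0,0,-0.57],[1,-34,-335,0,0,0,-0.57]]]'
python3 - <<'E'
from h import *
import pickle
p=manip.camera_params("wrist");im=manip.grab_frame("wrist");cv2.imwrite("pics/w_ne1.png",im[:,:,::-1]);pickle.dump(p,open("pics/w_ne1.pkl","wb"))
a=[cv2.imread(f"pics/w_{n}.png") for n in("mat","st1","ne1")]
cv2.imwrite("pics/v1.png",np.vstack([cv2.resize(np.hstack(a[:2]),(800,300)),np.hstack([cv2.resize(a[2],(400,300)),np.zeros((300,400,3),np.uint8)])]))
s=manip.observe();print(s["joints"].round(2),s["t"])
E
```

```text
t: 1.35
tcp_pos: [528.7, 336.5, 403.7]
tcp_rot: [[-0.533, 0.846, -0.002], [0.846, 0.533, -0.0], [0.001, -0.002, -1.0]]
force: [-0.0, -0.1, 0.2]
width: 0.999
t: 2.78
tcp_pos: [546.7, 26.1, 403.6]
tcp_rot: [[-0.045, 0.999, -0.002], [0.999, 0.045, 0.002], [0.002, -0.002, -1.0]]
force: [-0.6, -0.2, 0.6]
width: 1.004
t: 4.2
tcp_pos: [513.1, -307.9, 403.5]
tcp_rot: [[0.5, 0.866, -0.001], [0.866, -0.5, 0.003], [0.002, -0.003, -1.0]]
force: [-0.5, 0.5, 0.1]
width: 1.0
[ 0.12  0.51  0.54  1.66 -0.3   1.05  0.24] 4.25
```

View pics/v1.png

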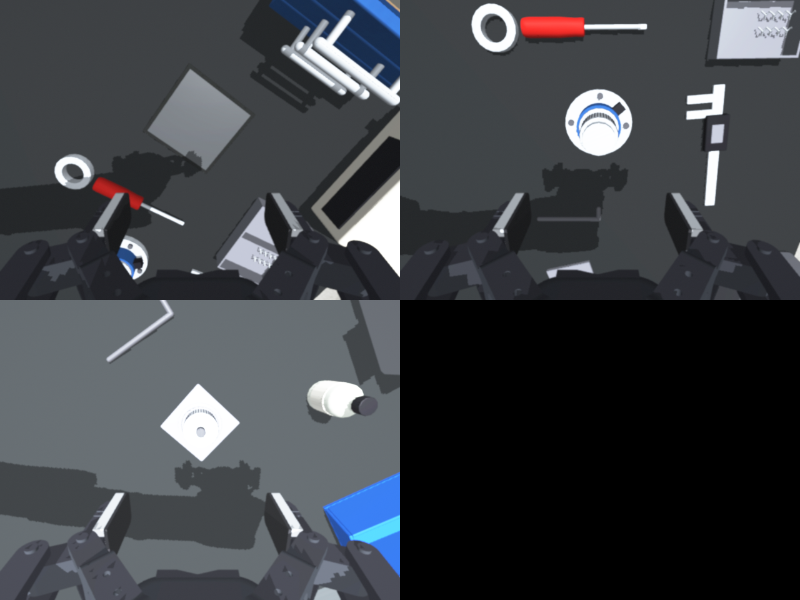

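The wrist pictures show the bare mat (full-resolution px ≈318,190), the stand with the platen (≈318,195), and the nest with the arbor's grey top at ≈(320,211). Next is a second wrist view of the nest so I can get heights.

```bash
python3 -m handwheel '[[[1,-12,5,-10,0,0,0],[1,-32,15,-25,0,0,0],[1,-48,26,-40,0,0,0],[1,-52,30,-50,0,0,0],[1,-52,30,-50,0,0,0],[1,-52,30,-50,0,0,0]]]'
python3 - <<'E'
from h import *
import pickle
p=manip.camera_params("wrist");im=manip.grab_frame("wrist");cv2.imwrite("pics/w_ne2.png",im[:,:,::-1]);pickle.dump(p,open("pics/w_ne2.pkl","wb"))
crops=[]
for n,X in(("ne1",(514,-312,30)),("ne2",(514,-312,30)),("st1",(548,23,50))):
    im=cv2.imread(f"pics/w_{n}.png");p=pickle.load(open(f"pics/w_{n}.pkl","rb"))
    u,v=map(int,proj(p,X));print(n,u-66,v-66)
    crops.append(cv2.resize(im[v-66:v+66,u-66:u+66],(264,264),interpolation=0))
    g=cv2.cvtColor(im,6);m=((g>200)*255).astype(np.uint8)
    for c in cv2.findContours(m,0,1)[0]:
        if cv2.contourArea(c)>1500 and abs(c.mean((0,1))-[u,v]).max()<50:print(n,cv2.contourArea(c),cv2.minAreaRect(c),cv2.fitEllipse(cv2.convexHull(c)),cv2.approxPolyDP(cv2.convexHull(c),8,True).reshape(-1,2).tolist())
cv2.imwrite("pics/v2.png",np.hstack(crops))
E
```

```text
t: 5.0
tcp_pos: [462.0, -278.0, 354.0]
tcp_rot: [[0.499, 0.867, -0.0], [0.867, -0.499, 0.002], [0.002, -0.001, -1.0]]
force: [-0.3, 0.1, -0.2]
width: 1.0
ne1 253 136
ne1 7928.0 ((318.6746520996094, 197.5883026123047), (91.5035629272461, 91.5035629272461), 43.210086822509766) ((318.3294677734375, 197.2728729248047), (106.19493865966797, 131.5301971435547), 41.463871002197266) [[316, 134], [382, 195], [323, 257], [257, 202]]
ne2 326 152
ne2 10127.0 ((387.8603515625, 211.77171325683594), (101.96551513671875, 106.96551513671875), 43.602813720703125) ((388.5487976074219, 206.28994750976562), (116.96551513671875, 156.4874725341797), 51.799434661865234) [[389, 139], [459, 211], [383, 274], [316, 215]]
st1 252 141
st1 8576.5 ((317.5000305175781, 194.99998474121094), (104.20076751708984, 105.54240417480469), 63.43495178222656) ((317.4814453125, 195.10372924804688), (104.64453887939453, 106.00460052490234), 83.78654479980469) [[324, 143], [357, 160], [370, 202], [350, 236], [314, 248], [278, 230], [265, 187], [289, 151]]
```

View pics/v2.png

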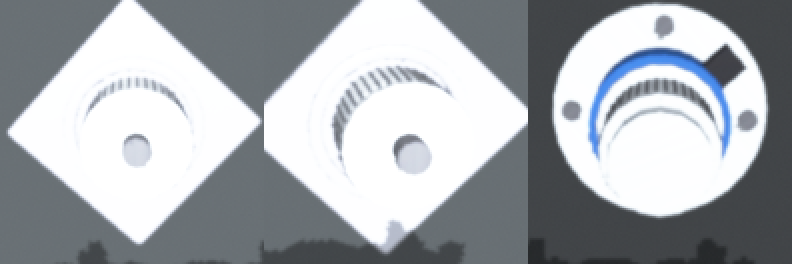

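Run:
```python
from h import *
import pickle
L=lambda n:pickle.load(open(f"pics/w_{n}.pkl","rb"))
a,b,c=L("ne1"),L("ne2"),L("st1");T=manip.camera_params("top");S=manip.camera_params("scene")
print("arbor top",tri([ray(a,321.5,212),ray(b,401,229.5)]))
for q,w in(((316,134),(389,139)),((382,195),(459,211)),((257,202),(316,215)),((323,257),(383,274))):print("corner",tri([ray(a,*q),ray(b,*w)]),plane(a,*q,12),plane(b,*w,12))
print("flange",plane(c,317.5,195.1,12),"top cam platen+wrist",tri([ray(c,317.5,221),ray(T,284,239.5),ray(S,321,210)]),plane(c,317.5,221,94))
h=[plane(c,252+x/2,141+y/2,12) for x,y in((136,25),(219,120),(44,110))];print(h)
m=L("mat");im=cv2.imread("pics/w_mat.png");
for n,q in(("mat",[(190*1.6,68*1.6),(250*1.6,118*1.6),(205*1.6,170*1.6),(147*1.6,131*1.6)]),):
    P=[plane(m,*x,3)[:2] for x in q];print(np.round(P),np.mean(P,0))
```

```text
arbor top (array([ 514.53656627, -314.17262821,   55.17757006]), [np.float64(0.25992677445755263), np.float64(0.25992677445734563)])
corner (array([ 541.56043299, -257.55073774,   11.65699318]), [np.float64(0.04031964966473651), np.float64(0.04031964966464796)]) [ 541.59560273 -257.49652646   12.        ] [ 541.49697765 -257.52779479   12.        ]
corner (array([ 567.83393673, -341.29106383,    9.34163802]), [np.float64(1.1396135764991584), np.float64(1.1396135764991266)]) [ 568.47189704 -339.63012216   12.        ] [ 566.59615603 -341.06559204   12.        ]
corner (array([ 457.92232036, -284.92917866,    6.43218439]), [np.float64(0.49572269329363516), np.float64(0.49572269329354224)]) [ 459.04121418 -284.54567752   12.        ] [ 459.06623888 -283.16527339   12.        ]
corner (array([ 480.98806516, -378.53682911,  -20.42427788]), [np.float64(1.1200910719322659), np.float64(1.120091071932156)]) [ 486.31309357 -367.56759689   12.        ] [ 483.85642796 -361.43637616   12.        ]
flange [547.5155067   25.67403852  12.        ] top cam platen+wrist (array([547.75757376,  21.21557829,  94.50481464]), [np.float64(3.0618533789120765), np.float64(3.5708461608943067), np.float64(1.8827599832954862)]) [547.38289083  24.23919661  94.        ]
[array([548.05147486,  65.75214215,  12.        ]), array([590.91105156,  21.68623166,  12.        ]), array([505.0907916 ,  22.88906932,  12.        ])]
[[476. 397.]
 [597. 384.]
 [585. 269.]
 [468. 277.]] [531.48929419 331.79097103]
```

Arbor head is at about (514,-313), with its top measured at about 55–60. The nest centre is about (514,-312) and the stand axis about (547.7,24). The nest agrees across both views; the stand readings spread by about 3 mm in y. Now I'll grip the arbor head.

```bash
python3 -m handwheel '[[[1,20,-12,-20,0,0,0],[1,45,-30,-55,0,0,0],[1,52,-35,-80,0,0,0],[1,52,-35,-84,0,0,0],[1,52,-35,-95,0,0,0],[1,52,-35,-115,0,0,0],[1,52,-35,-135,0,0,0],[1,52,-35,-155,0,0,0],[1,52,-35,-165,0,0,0],[1,52,-35,-165,0,0,0],[1,52,-35,-165,0,0,0]]]'
python3 -m handwheel '[[[0,0,0,0,0,0,0],[0,0,0,0,0,0,0],[0,0,0,0,0,0,0],[0,0,0,0,0,0,0],[0,0,0,0,0,0,0],[0,0,0,0,0,0,0],[0,0,0,0,0,0,0],[0,0,0,0,0,0,0]]]' 50
```

```text
t: 6.42
tcp_pos: [514.2, -313.3, 189.9]
tcp_rot: [[0.499, 0.866, 0.001], [0.866, -0.499, 0.002], [0.002, 0.0, -1.0]]
force: [0.1, 0.2, 0.0]
width: 1.004
t: 7.42
tcp_pos: [514.2, -313.4, 190.7]
tcp_rot: [[0.499, 0.866, 0.002], [0.866, -0.499, 0.002], [0.002, 0.001, -1.0]]
force: [-1.1, 1.2, 8.5]
width: 0.576
```

```bash
python3 -m handwheel '[[[0,0,0,15,0,0,0],[0,0,0,45,0,0,0],[0,0,0,80,0,0,0],[0,0,0,115,0,0,0],[0,0,10,135,0,0,0.02],[0,2,40,140,0,0,0.07],[0,5,80,140,0,0,0.13],[0,8,125,140,0,0,0.21],[0,10,170,140,0,0,0.29],[0,12,215,140,0,0,0.36],[0,14,260,140,0,0,0.44],[0,16,305,140,0,0,0.51],[0,17,350,140,0,0,0.59],[0,18,395,140,0,0,0.67],[0,18,440,140,0,0,0.74],[0,18,485,140,0,0,0.82],[0,17,530,140,0,0,0.89],[0,17,575,140,0,0,0.97],[0,16,615,140,0,0,1.05],[0,16,646,140,0,0,1.09]]]'
python3 -m handwheel '[[[0,0,0,0,0,0,0],[0,0,0,0,0,0,0],[0,0,0,0,0,0,0]]]'
```

```text
t: 9.93
tcp_pos: [528.9, 335.0, 330.5]
tcp_rot: [[-0.541, 0.841, -0.002], [0.841, 0.541, 0.002], [0.003, -0.0, -1.0]]
force: [-0.8, -0.4, -2.8]
width: 0.573
t: 10.3
tcp_pos: [529.0, 333.9, 330.5]
tcp_rot: [[-0.54, 0.842, -0.002], [0.842, 0.54, 0.002], [0.002, -0.001, -1.0]]
force: [0.2, -0.5, -2.3]
width: 0.572
```

```bash
python3 -m handwheel '[[[0,1,0,-25,0,0,0],[0,1,0,-65,0,0,0],[0,1,0,-100,0,0,0],[0,1,0,-125,0,0,0],[0,1,0,-138,0,0,0],[0,1,0,-142,0,0,0],[0,1,0,-143,0,0,0],[0,1,0,-144,0,0,0],[0,1,0,-145,0,0,0],[0,1,0,-145,0,0,0]]]'
```

```text
t: 11.55
tcp_pos: [530.0, 333.9, 185.9]
tcp_rot: [[-0.54, 0.842, -0.001], [0.842, 0.54, 0.002], [0.002, -0.0, -1.0]]
force: [-1.4, 0.4, -1.1]
width: 0.573
```

```bash
python3 -m handwheel '[[[0,0,0,-1,0,0,0],[0,0,0,-1,0,0,0],[0.8,0,0,-1,0,0,0],[1,0,0,0,0,0,0],[1,0,0,0,0,0,0],[1,0,0,20,0,0,0],[1,0,0,55,0,0,0],[1,0,0,95,0,0,0],[1,0,0,120,0,0,0],[1,2,-20,125,0,0,-0.03],[1,4,-55,125,0,0,-0.09],[1,6,-100,125,0,0,-0.17],[1,8,-150,125,0,0,-0.25],[1,11,-200,125,0,0,-0.33],[1,14,-250,125,0,0,-0.42],[1,17,-290,125,0,0,-0.5],[1,18,-308,125,0,0,-0.53],[1,18,-310,125,0,0,-0.53],[1,18,-310,125,0,0,-0.53]]]'
python3 -m handwheel '[[[1,0,0,-15,0,0,0],[1,0,0,-40,0,0,0],[1,0,0,-65,0,0,0],[1,0,0,-82,0,0,0],[1,0,0,-88,0,0,0],[1,0,0,-88,0,0,0],[1,0,0,-88,0,0,0]]]'
```

```text
t: 13.92
tcp_pos: [547.9, 25.2, 310.5]
tcp_rot: [[-0.043, 0.999, -0.001], [0.999, 0.043, 0.003], [0.003, -0.001, -1.0]]
force: [-0.3, 0.5, -0.4]
width: 1.0
t: 14.8
tcp_pos: [548.1, 25.4, 222.9]
tcp_rot: [[-0.043, 0.999, -0.0], [0.999, 0.043, 0.003], [0.003, 0.0, -1.0]]
force: [0.1, 0.1, -1.2]
width: 1.002
```

```bash
python3 -m handwheel '[[[0,0,-1,0,0,0,0],[0,0,-1,0,0,0,0],[0,0,-1,0,0,0,0],[0,0,-1,0,0,0,0],[0,0,-1,0,0,0,0],[0,0,-1,0,0,0,0],[0,0,-1,0,0,0,0]]]' 50
python3 -m handwheel '[[[0,0,0,5,0,0,0],[0,0,0,15,0,0,0],[0,0,0,30,0,0,0],[0,0,0,45,0,0,0],[0,0,0,60,0,0,0],[0,0,0,70,0,0,0],[0,0,0,70,0,0,0],[0,0,0,70,0,0,0]]]'
```

```text
t: 15.68
tcp_pos: [548.1, 24.4, 223.6]
tcp_rot: [[-0.043, 0.999, 0.0], [0.999, 0.043, 0.004], [0.004, 0.001, -1.0]]
force: [-2.3, 0.6, 8.0]
width: 0.569
t: 16.68
tcp_pos: [547.9, 24.5, 293.3]
tcp_rot: [[-0.043, 0.999, -0.0], [0.999, 0.043, 0.004], [0.004, 0.0, -1.0]]
force: [-0.3, -0.6, -3.0]
width: 0.571
```

```bash
python3 -m handwheel '[[[0,-2,-20,5,0,0,-0.04],[0,-5,-50,10,0,0,-0.09],[0,-9,-90,10,0,0,-0.15],[0,-13,-130,10,0,0,-0.22],[0,-17,-170,10,0,0,-0.29],[0,-21,-210,10,0,0,-0.36],[0,-25,-250,10,0,0,-0.43],[0,-29,-290,10,0,0,-0.5],[0,-33,-325,5,0,0,-0.55],[0,-34,-337,0,0,0,-0.57],[0,-34,-337,-15,0,0,-0.57],[0,-34,-337,-40,0,0,-0.57],[0,-34,-337,-70,0,0,-0.57],[0,-34,-337,-88,0,0,-0.57],[0,-34,-337,-93,0,0,-0.57],[0,-34,-337,-93,0,0,-0.57],[0,-34,-337,-93,0,0,-0.57]]]'
python3 - <<'E'
from h import *
s=manip.observe();print(s["tcp_pos"],s["force"])
im=manip.grab_frame("wrist");cv2.imwrite("pics/w_pl.png",im[:,:,::-1])
E
```

```text
t: 18.8
tcp_pos: [514.2, -312.7, 201.2]
tcp_rot: [[0.503, 0.865, 0.003], [0.865, -0.503, 0.002], [0.004, 0.002, -1.0]]
force: [-0.5, -0.5, -3.2]
width: 0.567
[ 514.1931106  -312.73925253  201.23131432] [-0.53962539 -0.50526509 -3.20660633]
```

View pics/w_pl.png

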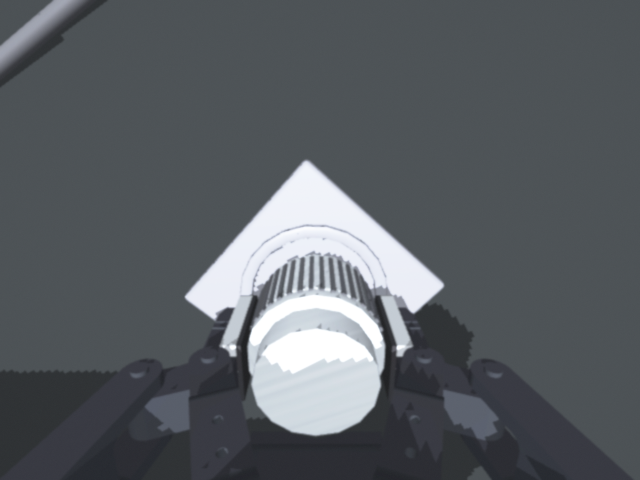

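The platen hangs centred (u≈316) over the recess ring (u≈314), just above the nest. I'll lower it and watch the force.

```bash
python3 -m handwheel '[[[0,0,0,-4,0,0,0],[0,0,0,-8,0,0,0],[0,0,0,-10,0,0,0],[0,0,0,-11,0,0,0],[0,0,0,-11.5,0,0,0],[0,0,0,-12,0,0,0],[0,0,0,-12,0,0,0]]]'
```

```text
t: 19.73
tcp_pos: [514.1, -312.7, 189.7]
tcp_rot: [[0.503, 0.864, 0.003], [0.864, -0.503, 0.002], [0.004, 0.002, -1.0]]
force: [-1.8, 1.3, 5.2]
width: 0.567
```

```bash
python3 -m handwheel '[[[0.8,0,0,0,0,0,0],[1,0,0,0,0,0,0],[1,0,0,0,0,0,0],[1,0,0,15,0,0,0],[1,0,0,45,0,0,0],[1,0,0,85,0,0,0],[1,0,0,120,0,0,0],[1,0,0,130,0,0,0],[1,0,0,130,0,0,0]]]'
python3 - <<'E'
from h import *
import pickle
p=manip.camera_params("wrist");im=manip.grab_frame("wrist");cv2.imwrite("pics/w_n3.png",im[:,:,::-1]);pickle.dump(p,open("pics/w_n3.pkl","wb"))
E
python3 -m handwheel '[[[1,2,20,5,0,0,0.04],[1,5,50,10,0,0,0.09],[1,9,90,10,0,0,0.15],[1,13,130,10,0,0,0.22],[1,17,170,10,0,0,0.29],[1,21,210,10,0,0,0.36],[1,25,250,10,0,0,0.43],[1,29,290,10,0,0,0.5],[1,33,325,5,0,0,0.55],[1,34,337,0,0,0,0.57],[1,34,337,0,0,0,0.57],[1,34,337,0,0,0,0.57]]]'
python3 - <<'E'
from h import *
import pickle
p=manip.camera_params("wrist");im=manip.grab_frame("wrist");cv2.imwrite("pics/w_s3.png",im[:,:,::-1]);pickle.dump(p,open("pics/w_s3.pkl","wb"))
E
python3 -m handwheel '[[[1,0,20,5,0,0,0],[1,0,50,5,0,0,0],[1,0,60,5,0,0,0],[1,0,60,5,0,0,0],[1,0,60,5,0,0,0]]]'
python3 - <<'E'
from h import *
import pickle
p=manip.camera_params("wrist");im=manip.grab_frame("wrist");cv2.imwrite("pics/w_s4.png",im[:,:,::-1]);pickle.dump(p,open("pics/w_s4.pkl","wb"))
c=[]
for n,X in(("n3",(514,-312,30)),("s3",(548,24,50)),("s4",(548,24,50))):
    im=cv2.imread(f"pics/w_{n}.png");p=pickle.load(open(f"pics/w_{n}.pkl","rb"))
    u,v=map(int,proj(p,X));v=max(v,80);print(n,u-80,v-80);c.append(cv2.resize(im[v-80:v+80,u-80:u+80],(400 if n!="n3" else 160,400 if n!="n3" else 160),interpolation=1))
c[0]=cv2.copyMakeBorder(c[0],0,240,0,0,0)
cv2.imwrite("pics/v3.png",np.hstack(c[1:]));cv2.imwrite("pics/v3n.png",c[0])
E
```

```text
t: 20.85
tcp_pos: [514.1, -312.7, 320.4]
tcp_rot: [[0.502, 0.865, 0.005], [0.865, -0.502, 0.002], [0.004, 0.003, -1.0]]
force: [0.2, -0.5, -0.2]
width: 1.003
t: 22.4
tcp_pos: [547.7, 23.2, 319.4]
tcp_rot: [[-0.042, 0.999, 0.001], [0.999, 0.041, 0.003], [0.003, 0.001, -1.0]]
force: [-0.5, 0.5, -0.0]
width: 1.0
t: 23.08
tcp_pos: [547.8, 81.5, 324.6]
tcp_rot: [[-0.039, 0.999, 0.001], [0.999, 0.039, 0.003], [0.003, 0.001, -1.0]]
force: [0.2, 0.7, -0.6]
width: 0.998
n3 233 146
s3 236 155
s4 232 228
```

View pics/v3.png

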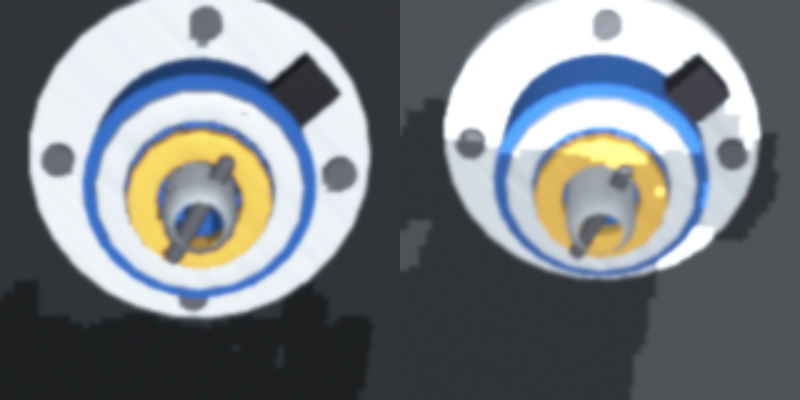

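View pics/w_n3.png

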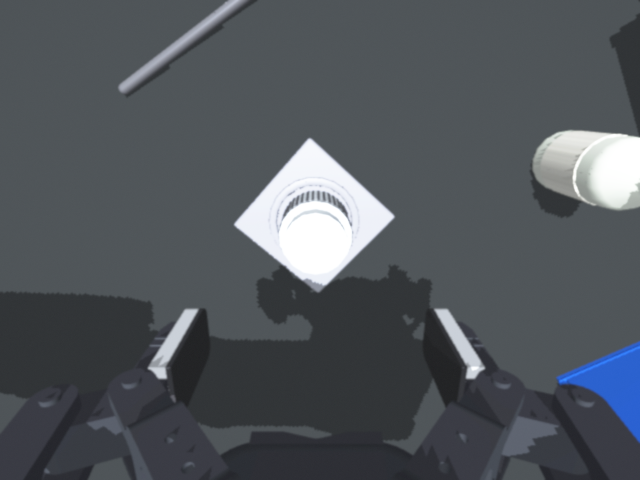

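The platen is standing in the recess. On the stand, the crops show the bare spindle and its pin running diagonally: from (224,165) to (172,258) in the left crop, and from (622,176) to (578,250) in the right one.

Run:
```python
from h import *
import pickle
V={}
for n,o in(("s3",(236,155)),("s4",(232,228))):
    p=pickle.load(open(f"pics/w_{n}.pkl","rb"));im=cv2.imread(f"pics/w_{n}.png");V[n]=p
    h=cv2.cvtColor(im,cv2.COLOR_BGR2HSV)
    for nm,lo,hi,z in(("brass",(15,90,60),(35,255,255),49),("blue",(100,120,40),(125,255,255),None)):
        m=cv2.inRange(h,lo,hi);r=np.zeros_like(m);r[o[1]:o[1]+125,o[0]:o[0]+160]=1;m*=r
        k=np.vstack([c for c in cv2.findContours(m,0,1)[0] if cv2.contourArea(c)>15]);e=cv2.fitEllipse(cv2.convexHull(k))
        print(n,nm,e,plane(p,*e[0],z) if z else "")
        V[n+nm]=e[0]
print("ejector tri",tri([ray(V["s3"],*V["s3brass"]),ray(V["s4"],*V["s4brass"])]))
f=lambda n,o,x,y,z:plane(V[n],o[0]+x/2.5,o[1]+y/2.5,z)
print("seat",f("s3",(236,155),200,190,42),f("s4",(232,228),201,189,42))
for n,o,a,b in(("s3",(236,155),(224,165),(172,258)),("s4",(232,228),(222,176),(178,250))):
    A,B=f(n,o,*a,54.5),f(n,o,*b,54.5);print("pin",(A+B)/2,np.linalg.norm(A-B),np.degrees(np.arctan2(*(A-B)[1::-1])))
print("holes",[f("s3",(236,155),*q,12).round(1) for q in((206,24),(58,160),(340,174))])
q=V["n3"]=pickle.load(open("pics/w_n3.pkl","rb"));print("platen top",plane(q,315,237,60),"recess",plane(q,314.5,222,12))
```

```text
s3 brass ((315.33624267578125, 233.85804748535156), (54.57933044433594, 57.48794174194336), 92.82970428466797) [547.51156445  24.67957679  49.        ]
s3 blue ((315.3647766113281, 226.4823760986328), (91.81017303466797, 94.37255859375), 1.9166200160980225) 
s4 brass ((311.9428405761719, 305.87615966796875), (48.4421272277832, 52.333213806152344), 90.72992706298828) [547.42812621  25.19150301  49.        ]
s4 blue ((312.03485107421875, 294.2898254394531), (84.36823272705078, 87.94681549072266), 4.792714595794678) 
ejector tri (array([547.49855094,  23.92013882,  46.7661946 ]), [np.float64(0.04373126012443732), np.float64(0.04373126012462779)])
seat [547.98129942  24.39577925  42.        ] [547.78763792  23.15849316  42.        ]
pin [547.40071398  22.32671407  54.5       ] 29.45338044265668 64.52966198738883
pin [547.52907323  22.1685398   54.5       ] 27.48787963263652 64.46205307071702
holes [array([548.1,  65.5,  12. ]), array([504.7,  22.4,  12. ]), array([591.2,  21.4,  12. ])]
platen top [ 516.1281783  -310.18169166   60.        ] recess [ 513.5767405  -313.90442725   12.        ]
```

The pin runs at about 64° about z, and the seat axis is at about (547.7,24.2) with heights consistent. Fetching the arbor head.

```bash
python3 -m handwheel '[[[1,-2,20,0,0,0,0.04],[1,-4,55,0,0,0,0.11],[1,-7,100,0,0,0,0.21],[1,-10,145,0,0,0,0.31],[1,-13,190,0,0,0,0.4],[1,-16,230,0,0,0,0.49],[1,-18,252,0,0,0,0.53],[1,-18,252,-10,0,0,0.53],[1,-18,252,-35,0,0,0.53],[1,-18,252,-70,0,0,0.53],[1,-18,252,-105,0,0,0.53],[1,-18,252,-130,0,0,0.53],[1,-18,252,-139,0,0,0.53],[1,-18,252,-139,0,0,0.53],[1,-18,252,-139,0,0,0.53]]]'
python3 -m handwheel '[[[0,0,0,0,0,0,0],[0,0,0,0,0,0,0],[0,0,0,0,0,0,0],[0,0,0,0,0,0,0],[0,0,0,0,0,0,0],[0,0,0,0,0,0,0],[0,0,0,0,0,0,0]]]' 70
python3 -m handwheel '[[[0,0,0,10,0,0,0],[0,0,0,35,0,0,0],[0,0,0,70,0,0,0],[0,0,0,105,0,0,0],[0,0,0,130,0,0,0],[0,0,0,135,0,0,0],[0,0,0,135,0,0,0]]]'
```

```text
t: 25.0
tcp_pos: [530.3, 333.3, 186.7]
tcp_rot: [[-0.538, 0.843, 0.001], [0.843, 0.538, 0.004], [0.002, 0.003, -1.0]]
force: [1.3, 0.1, -0.4]
width: 1.0
t: 25.88
tcp_pos: [530.5, 333.4, 187.9]
tcp_rot: [[-0.538, 0.843, 0.002], [0.843, 0.538, 0.004], [0.003, 0.004, -1.0]]
force: [-3.1, -1.1, 9.4]
width: 0.563
t: 26.75
tcp_pos: [530.2, 333.4, 322.6]
tcp_rot: [[-0.539, 0.843, 0.002], [0.843, 0.539, 0.004], [0.003, 0.004, -1.0]]
force: [-0.7, -0.5, -2.5]
width: 0.565
```

```bash
python3 -m handwheel '[[[0,1,-20,0,0,0,-0.08],[0,3,-55,-5,0,0,-0.2],[0,6,-100,-10,0,0,-0.36],[0,9,-145,-15,0,0,-0.52],[0,12,-190,-20,0,0,-0.68],[0,14,-235,-25,0,0,-0.84],[0,16,-275,-30,0,0,-1],[0,17,-300,-32,0,0,-1.15],[0,17.5,-309,-32,0,0,-1.25],[0,17.5,-309,-32,0,0,-1.3],[0,17.5,-309,-32,0,0,-1.3],[0,17.5,-309,-32,0,0,-1.3]]]'
python3 - <<'E'
from h import *
import pickle
s=manip.observe();p=manip.camera_params("wrist");im=manip.grab_frame("wrist");cv2.imwrite("pics/w_a.png",im[:,:,::-1]);pickle.dump((p,s),open("pics/w_a.pkl","wb"))
print(s["joints"].round(2),s["tcp_pos"])
t=s["tcp_pos"].copy();t[2]+=-184.5+52;u,v=map(int,proj(p,t));print(u-80,v-80,proj(p,t))
cv2.imwrite("pics/v4.png",cv2.resize(im[v-80:v+80,u-80:u+80,::-1],(480,480)))
E
```

```text
t: 28.25
tcp_pos: [547.3, 24.0, 290.2]
tcp_rot: [[0.668, 0.744, 0.004], [0.744, -0.668, -0.001], [0.002, 0.003, -1.0]]
force: [-0.4, 0.4, -1.4]
width: 0.563
[-0.49  0.59  0.56  1.93 -0.44  0.74 -0.41] [547.33494815  23.99656539 290.15092401]
233 294 (np.float64(313.38496790231346), np.float64(374.12283653394354))
```

View pics/v4.png

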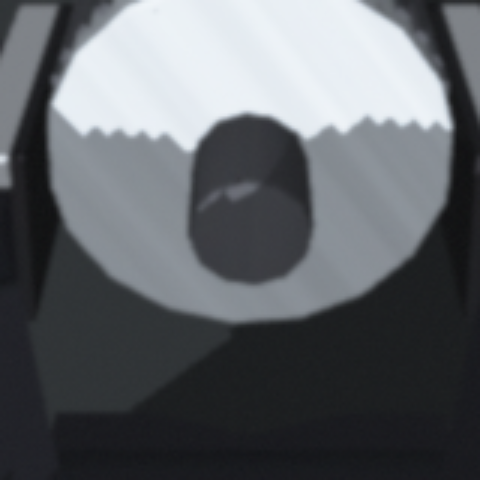

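The arbor top is at about (317,371), against a predicted (313,374), so the head sits within about 1 mm of the tool axis. I'll lower it over the spindle.

```bash
python3 -m handwheel '[[[0,0,0,-10,0,0,0],[0,0,0,-25,0,0,0],[0,0,0,-35,0,0,0],[0,0,0,-38,0,0,0],[0,0,0,-40,0,0,0],[0,0,0,-41,0,0,0],[0,0,0,-42,0,0,0],[0,0,0,-43,0,0,0],[0,0,0,-44,0,0,0],[0,0,0,-44,0,0,0]]]'
```

```text
t: 29.55
tcp_pos: [547.4, 24.2, 246.3]
tcp_rot: [[0.668, 0.744, 0.004], [0.744, -0.668, -0.001], [0.002, 0.003, -1.0]]
force: [-0.1, 0.3, -2.6]
width: 0.565
```

Free of contact and past the taper. Next: down onto the pin.

```bash
python3 -m handwheel '[[[0,0,0,-1,0,0,0],[0,0,0,-2,0,0,0],[0,0,0,-3,0,0,0],[0,0,0,-4,0,0,0],[0,0,0,-5,0,0,0],[0,0,0,-5.5,0,0,0],[0,0,0,-6,0,0,0],[0,0,0,-6,0,0,0]]]'
```

```text
t: 30.55
tcp_pos: [547.5, 24.2, 240.8]
tcp_rot: [[0.668, 0.744, 0.004], [0.744, -0.668, -0.0], [0.003, 0.003, -1.0]]
force: [-1.7, 0.7, 8.0]
width: 0.567
```

```bash
python3 -m handwheel '[[[0,0,0,-1.2,0,0,0.05],[0,0,0,-1.2,0,0,0.1],[0,0,0,-1.2,0,0,0.15],[0,0,0,-1.2,0,0,0.2],[0,0,0,-1.2,0,0,0.25],[0,0,0,-1.2,0,0,0.3]]]'; python3 -c "
from plant import manip;s=manip.observe();print(s['ft_torque'],s['force'])"
```

```text
t: 31.3
tcp_pos: [547.9, 24.0, 241.1]
tcp_rot: [[0.417, 0.909, 0.006], [0.909, -0.417, 0.002], [0.004, 0.005, -1.0]]
force: [-2.9, 0.9, 18.1]
width: 0.563
[ 0.15744105  0.84434781 -0.21222319] [-2.8871289   0.89341316 18.12654165]
```

```bash
python3 -m handwheel '[[[0,0,0,-1.2,0,0,0.05],[0,0,0,-1.2,0,0,0.1],[0,0,0,-1.2,0,0,0.15],[0,0,0,-1.2,0,0,0.2],[0,0,0,-1.2,0,0,0.25],[0,0,0,-1.2,0,0,0.3]]]'; python3 -c "
from plant import manip;s=manip.observe();print(s['ft_torque'],s['force'])"
```

```text
t: 32.05
tcp_pos: [547.9, 24.0, 241.1]
tcp_rot: [[0.129, 0.992, 0.007], [0.992, -0.129, 0.005], [0.006, 0.006, -1.0]]
force: [-4.2, 0.9, 16.2]
width: 0.565
[ 0.35340571  1.08118887 -0.12543222] [-4.23117563  0.90406656 16.17005651]
```

```bash
python3 -m handwheel '[[[0,0,0,-1,0,0,0.05],[0,0,0,-1,0,0,0.1],[0,0,0,-1,0,0,0.15],[0,0,0,-1,0,0,0.2],[0,0,0,-1,0,0,0.25],[0,0,0,-1,0,0,0.3]]]'; python3 -c "
from plant import manip;s=manip.observe();print(s['ft_torque'],s['force'])"
```

```text
t: 32.8
tcp_pos: [547.5, 24.0, 240.7]
tcp_rot: [[-0.172, 0.985, 0.005], [0.985, 0.172, 0.007], [0.006, 0.006, -1.0]]
force: [-0.9, -0.8, 0.7]
width: 0.57
[-0.01317631  0.20039016 -0.03785115] [-0.93443822 -0.78578628  0.67014438]
```

```bash
python3 -m handwheel '[[[0,0,0,-1,0,0,0.05],[0,0,0,-1,0,0,0.1],[0,0,0,-1,0,0,0.15],[0,0,0,-1,0,0,0.2],[0,0,0,-1,0,0,0.25],[0,0,0,-1,0,0,0.3]]]'; python3 -c "
from plant import manip;s=manip.observe();print(s['ft_torque'],s['force'])"
```

```text
t: 33.55
tcp_pos: [547.2, 24.0, 239.5]
tcp_rot: [[-0.458, 0.889, 0.001], [0.889, 0.458, 0.008], [0.006, 0.005, -1.0]]
force: [-0.7, 0.7, -1.8]
width: 0.566
[-0.19177509  0.05871891  0.05398209] [-0.66698439  0.66885045 -1.80101626]
```

```bash
python3 -m handwheel '[[[0,0,0,-1,0,0,0],[0,0,0,-2,0,0,0],[0,0,0,-3,0,0,0],[0,0,0,-4,0,0,0],[0,0,0,-4,0,0,0]]]'; python3 -c "
from plant import manip;s=manip.observe();print(s['ft_torque'],s['force'])"
```

```text
t: 34.17
tcp_pos: [547.2, 24.0, 235.4]
tcp_rot: [[-0.458, 0.889, 0.001], [0.889, 0.458, 0.008], [0.006, 0.005, -1.0]]
force: [0.2, 0.4, -2.7]
width: 0.566
[-0.1234724  -0.00852056 -0.02435606] [ 0.15810162  0.40417612 -2.73980927]
```

Keyed: the head dropped below the pin with no resistance. Pressing against the ejector now.

```bash
python3 -m handwheel '[[[0,0,0,-1,0,0,0],[0,0,0,-2,0,0,0],[0,0,0,-3,0,0,0],[0,0,0,-4,0,0,0],[0,0,0,-5,0,0,0],[0,0,0,-5,0,0,0]]]' 90; python3 -m handwheel '[[[0,0,0,-1,0,0,0],[0,0,0,-2,0,0,0],[0,0,0,-3,0,0,0],[0,0,0,-3,0,0,0]]]'
```

```text
t: 34.92
tcp_pos: [547.3, 24.0, 230.4]
tcp_rot: [[-0.458, 0.889, 0.001], [0.889, 0.458, 0.008], [0.006, 0.005, -1.0]]
force: [-1.0, 0.3, 3.7]
width: 0.562
t: 35.42
tcp_pos: [547.3, 24.0, 227.6]
tcp_rot: [[-0.458, 0.889, 0.002], [0.889, 0.458, 0.008], [0.006, 0.005, -1.0]]
force: [-2.0, -0.3, 5.8]
width: 0.558
```

```bash
python3 -m handwheel '[[[0,0,0,-1,0,0,0],[0,0,0,-1.5,0,0,0],[0,0,0,-2,0,0,0],[0,0,0,-2.5,0,0,0],[0,0,0,-2.5,0,0,0],[0,0,0,-2.5,0,0,0]]]'
```

```text
t: 36.17
tcp_pos: [547.1, 23.9, 226.9]
tcp_rot: [[-0.458, 0.889, 0.003], [0.889, 0.458, 0.008], [0.006, 0.006, -1.0]]
force: [-9.0, 0.1, 30.3]
width: 0.561
```

```bash
python3 -m handwheel '[[[0,0,0,-0.2,0,0,0],[0,0,0,-0.2,0,0,0],[0,0,0,-0.2,0,0,0],[0,0,0,-0.2,0,0,0]]]'
python3 - <<'E'
from h import *
o=[]
for n,X in(("scene",(548,24,60)),("wrist",(548,24,70))):
    p=manip.camera_params(n);im=manip.grab_frame(n)[:,:,::-1];u,v=map(int,proj(p,X));r=40 if n=="scene" else 100;v=min(v,479-r)
    print(n,u-r,v-r);o.append(cv2.resize(im[v-r:v+r,u-r:u+r],(400,400),interpolation=cv2.INTER_CUBIC))
    print(proj(p,(547.7,24,94)))
cv2.imwrite("pics/v5.png",np.hstack(o));s=manip.observe();print(s["t"],s["force"],s["ft_torque"])
E
```

```text
t: 36.67
tcp_pos: [547.0, 23.9, 227.0]
tcp_rot: [[-0.458, 0.889, 0.003], [0.889, 0.458, 0.008], [0.006, 0.006, -1.0]]
force: [-3.1, -1.1, 9.4]
width: 0.563
scene 282 180
(np.float64(322.70588267419095), np.float64(210.22422480271882))
wrist 216 233
(np.float64(316.32777531579376), np.float64(374.6180244108556))
36.775 [-2.58656107  0.38013332  7.78069327] [-0.08101219  0.61419567 -0.01217548]
```

View pics/v5.png

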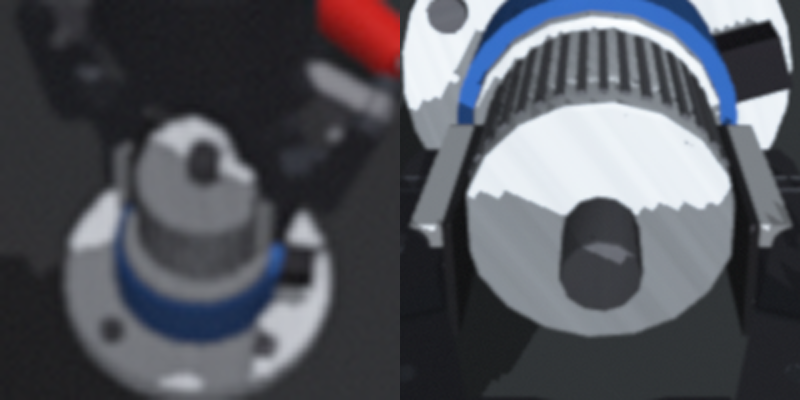

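The pictures show the collar down on the white seat ring with the arbor upright. The last small row set eased the push to about the spring force, so I'll press firmer again before handing in.

```bash
python3 -m handwheel '[[[0,-0.2,0,-0.6,0,0,0],[0,-0.2,0,-1.2,0,0,0],[0,-0.2,0,-1.2,0,0,0],[0,-0.2,0,-1.2,0,0,0],[0,-0.2,0,-1.2,0,0,0],[0,-0.2,0,-1.2,0,0,0]]]'
python3 - <<'E'
from h import *
import cv2
s=manip.observe();print(s["t"],s["force"],s["tcp_pos"],s["width"])
T=manip.camera_params("top");im=manip.grab_frame("top")[:,:,::-1];cv2.imwrite("pics/top9.png",im);cv2.imwrite("pics/v6.png",cv2.resize(im[80:350,90:540],(800,480)))
E
```

```text
t: 37.52
tcp_pos: [546.9, 23.8, 227.0]
tcp_rot: [[-0.458, 0.889, 0.004], [0.889, 0.458, 0.009], [0.006, 0.007, -1.0]]
force: [-3.9, -0.0, 18.9]
width: 0.56
37.525 [-3.91833596e+00 -2.03307412e-03  1.88785432e+01] [546.92080136  23.84759948 226.96791432] 0.5601984028566718
```

View pics/v6.png

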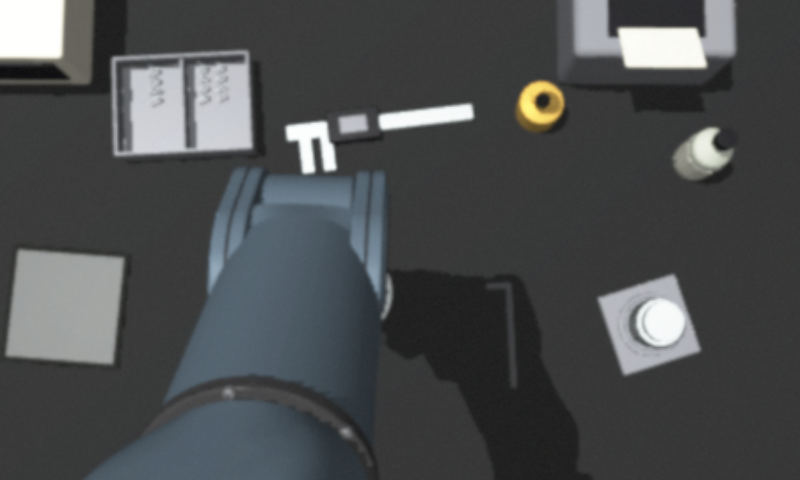

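The platen sits in its nest: its top is shifted from the nest centre by the expected parallax. The mat is empty and the tools that can be seen are in place. Handing in.

```bash
python3 -c "
from plant import manip;print(manip.hand_in());s=manip.observe();print(s['t'],s['force'],s['tcp_pos'])"
```

```text
the job is handed in; nothing more can be done
None
the job is handed in; nothing more can be done
```

The heads are swapped and the job was handed in at about 37.6 s; no verdict came back. I set the arbor head aside on the mat, moved the platen from the stand to the nest, then put the arbor head on the stand and turned it up to about 68° on the pin until it keyed. It was pushed home and still gripped when I handed in.

**Arbor head:**
- It dropped freely below the pin, then met the spring, then stopped hard with the TCP at z 227.0; I expected about 226.5. That puts the underside within about 0.5 mm of the seat.
- At hand-in the push was about 19 N up on the tool, the finger opening was 0.56, and the tool was tilted about 0.01 rad.
- A sideways force of about 4 N in x remained. It was 9 N when I pushed harder.

**Platen:** It met the nest floor at the predicted height (TCP z 189.7, against 189.6) and was released. The last top view shows it standing in the recess.

**Rest of the bench:** The screwdriver and setting ring were hidden by the arm in that last view, so I did not check them directly. Nothing else looked moved, though I judged this by eye.

**Checks that disagreed:**
- The stand axis readings spread by about 3 mm in y, and the gripped head appeared about 1 mm off the tool axis in the wrist camera. I took a compromise, and the head went over the spindle without touching it.
- The arbor top measured z 55, where the given sizes say 60.
- Single-view readings of the placed platen's top and the recess differed by about 4 mm, which I put down to rough pixel picking.

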